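# Make up the ink kit and the binder kit

### The arm

A 6-joint arm with a two-finger parallel gripper is mounted at the origin on a cart in front of the work surface, level with it; the furniture and walls round the work are solid. World frame = base frame: x ahead of the robot, y to its left, z up, the work surface at z = 0. Lengths are in m, angles in degrees, forces in N, time in s.
With the tool pointing down it reaches from about 0.325 to 0.85 m from the base axis. Payload 15.5 kg.
Tool frame: the origin (TCP) lies at the very end of the fingers, on their centre line; the grasp point (between the pads) lies arm.grip_depth behind it (arm.grip_depth is the distance from the TCP to the grasp point, in m); z points along the fingers, y is the line along which they close (so a half turn about z gives the same grasp; the last joint's range is limited). The gripper opens to 91 mm and grips with 3 to 60 N. Pads are 32 mm wide; open, the fingers measure 118 mm over their backs; the gripper's body (76 mm by 178 mm) begins 60 mm behind the grasp point.
Start: joints at [64.83, 28.281, 77.091, -0, 74.628, -5.472], TCP at [0.211, 0.588, 0.214] pointing down, gripper open.
Joint ranges: [-166.48, 166.48], [-47.26, 123.95], [12.59, 153.08], [-70.14, 250.14], [6.76, 159.57], [-176.63, 176.63]. Speed limits (degrees/s): [108.29, 108.29, 147.25, 172.46, 172.46, 172.46].

### API

Orientations are given as a 3x3 rotation matrix whose columns are the frame's x, y, z axes.
In Python, from rig import arm gives the robot as it stands. Calls block until the motion is done:
- arm.move_to(position, orientation): joint-space move of the TCP to a pose.
- arm.move_l(position, orientation=None, feed=0.15): straight line of the TCP; orientation=None keeps the orientation; feed is the mean speed in m/s.
- arm.move_joints(angles): joint-space move.
- arm.grip(opening): finger opening in m; the grip force is fixed at half the most; returns when the fingers have stopped.
- arm.sleep(seconds).
- arm.solve_ik(position, orientation): joint angles nearest the present ones, or None.
- arm.snapshot(name): name is "scene" or "top" or "wrist"; returns the picture (480x640x3 uint8, red, green, blue); there is no depth.
- arm.get_calibration(name): a dict with "intrinsics" (3x3 intrinsics, pixels), "k1" (the pictures are not rectified: a ray, as slopes to the right and down, at radius r is drawn at 1 + k1 r^2 times it, then the intrinsics apply), "cam_to_world" (4x4, takes a point from camera to world coordinates). Camera axes: x right, y down, z forward; pixel columns grow to the right and rows downward; lengths in m; the calibration is good to about 2 mm. A picture is of the moment at which its call begins: read the wrist's pose just before it. get_calibration takes no time and is no camera call; for the wrist camera it gives the pose at the moment of the call.
A pose or a line that the arm cannot do raises arm.Unreachable and nothing moves.
- arm.sign_off(): hands the job in; it is judged then, once.
Readings, each from a call of its own:
- arm.current_t(): time.
- arm.current_joint_positions(): joint angles.
- arm.current_dq(): joint speeds.
- arm.current_tau(): joint torques, N m.
- arm.current_ee_pos(): TCP position.
- arm.current_tool_rot(): TCP orientation.
- arm.current_force(): force on the tool from outside, world axes, zero at the start.
- arm.current_torque(): the same for the moment, N m.
- arm.current_width(): finger opening in m.
- arm.current_grasp_force(): force on a finger pad.
Only numpy, scipy, OpenCV 4.12 (cv2) and the standard library are available. Lean on these libraries where they do the work, as an engineer would, in place of code of your own. Each camera call takes 0.05 s, during which the arm holds its last target. There are 200 camera calls.

### The job

Make up two kits for sale: lay the ink stone and the black ink stick in the flat case, and the round flat tin and the small cardboard carton in the deep case, each lying flat on the floor of the cut-out made for it. Shut both lids fully over the finished kits.

Things in the scene. Friction and masses are not known exactly. Their poses are not given: they have to be found in the camera images.
- ink_stone: Black slate ink stone, a flat rounded oblong 63 (x) x 99 (y) x 21 (z) mm, 0.3 kg. Origin: centre of its underside, z up. Its sides are rounded and slope in towards the top, so grasp it low (tips about 4 mm above what it lies on), across the middle of its width (along its x).
- ink_stick_1: Black ink stick, a small flat bar 19 (x) x 72 (y) x 10 (z) mm. Origin: centre of its underside, z up. Grasp across its 19 mm width.
- gum_tin: Round, flat slip-lid tin, diameter 68 mm, height 24 mm. Origin: centre of its underside, z up. Grasp across its diameter.
- glue_carton: Small closed cardboard carton 44 (x) x 62 (y) x 36 (z) mm, light. Origin: centre of its underside, z up. Grasp across its 44 mm width (along its x).
- ink_case: Flat wooden case, fixed, 139x204x31 mm (x, y, z), walls 7. Origin: underside centre; x to the hinge (far) side, z up. Floor z 5, grey insert to z 12 with cut-outs to the floor: stone's 79x115 at x 0, y +32 (stone's y along case y), finger notches y 12 to 52 fore and aft; stick's slot 88x35 at x 0, y -60 (stick's y along case x), crossed by a finger channel x -20 to 20, y -95 to -25.
- binder_case: Deep wooden case, fixed, 139x189x45 mm (x, y, z), walls 7 mm. Origin: centre of its underside; x to the hinge (far) side, z up. Floor at z 5 mm, grey insert up to z 12 mm with cut-outs to the floor: the tin's, round, diameter 82 mm, at x 0, y +41 mm; the carton's, 58 (x) x 76 (y) mm, at x 0, y -43.5 mm (carton's y along the case's y).
- ink_lid (a joint): Angle of the flat case's lid: 0 shut, 1.75 to 2.0 (open, leaning back) at the start. Board 139x204x6 mm, hinged along the case's y at case x +69.5, z 31 mm; at angle a the underside of its free edge is at x = 69.5 - 139 cos a, z = 31 + 139 sin a. Stays where it is left; about 1 N at the free edge moves it: push it over from behind with shut fingers, then down.
- binder_lid (a joint): Angle of the deep case's lid: 0 shut, 1.75 to 2.0 (open, leaning back) at the start. Board 139x189x6 mm, hinged along the case's y at case x +69.5, z 45 mm; at angle a the underside of its free edge is at x = 69.5 - 139 cos a, z = 45 + 139 sin a. Stays where it is left; about 1 N at the free edge moves it: push it over from behind with shut fingers, then down.

How it is judged (in metres and radians):
At the end, for the whole second after the job is handed in: Each thing lies at rest and flat (0.12 rad) in its own cut-out of its own case, within 12 mm of the centre in x and y, underside within 4 mm of the inner floor, lengthwise with the cut-out to 0.35 rad (tin: any way); both lids within 0.06 rad of shut (x of ink_stone in the frame of ink_case between -0.012 and 0.012 m and y of ink_stone in the frame of ink_case between 0.02 and 0.044 m and z of ink_stone in the frame of ink_case between 0.002 and 0.009 m and angle between each of ink_stone, ink_stick_1, gum_tin, glue_carton's own z axis and vertical below 0.12 rad and linear speed of each of ink_stone, ink_stick_1, gum_tin, glue_carton below 0.02 m/s and angle between the y axis of ink_stone and the y axis of ink_case, either way round below 0.35 rad and x of ink_stick_1 in the frame of ink_case between -0.012 and 0.012 m and y of ink_stick_1 in the frame of ink_case between -0.072 and -0.048 m and z of ink_stick_1 in the frame of ink_case between 0.002 and 0.009 m and angle between the y axis of ink_stick_1 and the x axis of ink_case, either way round below 0.35 rad and x of gum_tin in the frame of binder_case between -0.012 and 0.012 m and y of gum_tin in the frame of binder_case between 0.029 and 0.053 m and z of gum_tin in the frame of binder_case between 0.002 and 0.009 m and x of glue_carton in the frame of binder_case between -0.012 and 0.012 m and y of glue_carton in the frame of binder_case between -0.0555 and -0.0315 m and z of glue_carton in the frame of binder_case between 0.002 and 0.009 m and angle between the y axis of glue_carton and the y axis of binder_case, either way round below 0.35 rad and value of joint each of ink_lid, binder_lid below 0.06 rad); the robot touches nothing.
It also fails if it takes over 136 s, if anything falls off the work surface, if the arm or the gripper's body presses on something with over 40 N, if the wrist force passes 120 N, or if a joint passes its speed limit or range.

## Working session

There is one attempt and no reset: what is moved stays moved. The work goes in short steps, each a Python script; the robot and the scene stay as the last script left them, time stands still between calls to the robot, and variables do not carry over. Pictures are saved under pics/ and viewed, at most 14 in all, crops included, and the job is handed in when it is done.

```bash
ls; mkdir -p pics; python3 - <<'E'
from rig import arm
import cv2,numpy as np
for n in ("scene","top"):
    cv2.imwrite(f"pics/{n}0.png",arm.snapshot(n)[:,:,::-1])
    c=arm.get_calibration(n);print(n,c["intrinsics"],c["k1"],np.round(c["cam_to_world"],3))
print(arm.grip_depth,arm.current_t(),np.round(arm.current_tool_rot(),2))
c=arm.get_calibration("wrist");print(np.round(c["cam_to_world"],3))
E
```

```text
pics
scene [[443.50217872   0.         320.69482514]
 [  0.         443.50217872 243.88099465]
 [  0.           0.           1.        ]] -0.004928105586460119 [[ 0.774 -0.3    0.558 -0.051]
 [-0.633 -0.337  0.697 -0.692]
 [-0.021 -0.893 -0.45   0.506]
 [ 0.     0.     0.     1.   ]]
top [[557.59298016   0.         313.4379865 ]
 [  0.         557.59298016 244.42438612]
 [  0.           0.           1.        ]] 0.003744509515073927 [[-0.008 -0.987  0.161  0.302]
 [-1.     0.007 -0.008  0.02 ]
 [ 0.007 -0.161 -0.987  1.209]
 [ 0.     0.     0.     1.   ]]
0.0188 0.1 [[-0.94  0.34 -0.  ]
 [ 0.34  0.94 -0.  ]
 [ 0.   -0.   -1.  ]]
[[ 0.337  0.913  0.227  0.146]
 [ 0.941 -0.327 -0.083  0.611]
 [-0.002  0.242 -0.97   0.384]
 [ 0.     0.     0.     1.   ]]
```

View pics/top0.png

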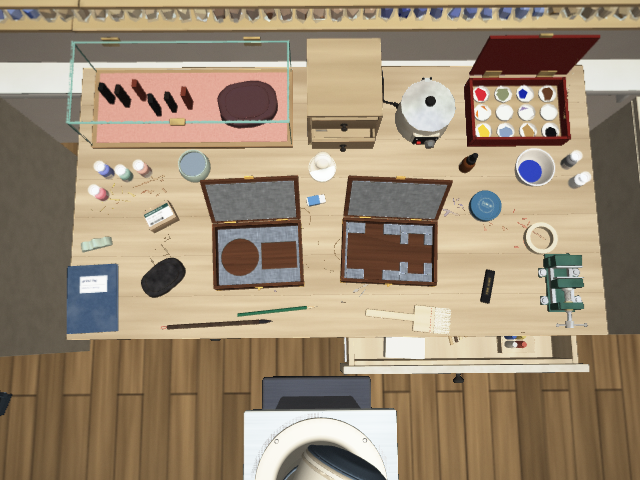

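View pics/scene0.png

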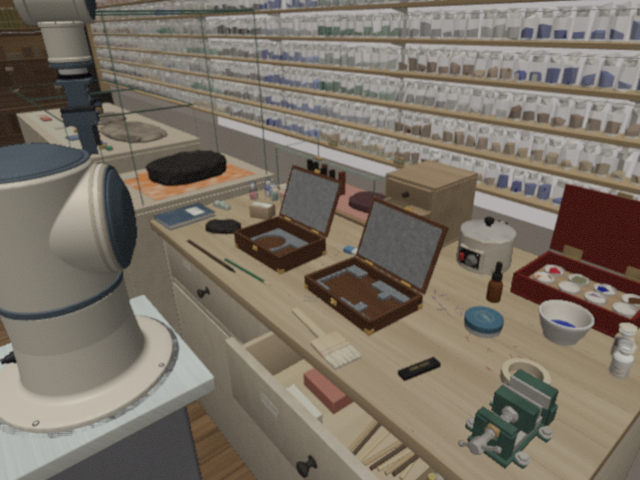

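```bash
cat >h.py <<'E'
from rig import arm
import cv2,numpy as np
def ray(c,uv):
    K=c["intrinsics"];uv=np.atleast_2d(np.array(uv,float))
    d=(uv-[K[0,2],K[1,2]])/[K[0,0],K[1,1]];s=d.copy()
    for _ in range(5): s=d/(1+c["k1"]*(s**2).sum(1,keepdims=True))
    T=c["cam_to_world"];return T[:3,3],np.c_[s,np.ones(len(s))]@T[:3,:3].T
def plane(c,uv,z):
    o,d=ray(c,uv);return o+d*((z-o[2])/d[:,2])[:,None]
def blob(im,c,roi,f,z):
    """largest blob in roi(x0,y0,x1,y1): hull outline cast on plane z -> minAreaRect in world"""
    x0,y0,x1,y1=roi;m=f(im[y0:y1,x0:x1].astype(int)).astype(np.uint8)
    m=cv2.morphologyEx(m,cv2.MORPH_OPEN,np.ones((3,3)))
    k=max(cv2.findContours(m,0,1)[0],key=cv2.contourArea)[:,0]+[x0,y0]
    p=plane(c,k,z)[:,:2]
    return cv2.minAreaRect((p*1000).astype(np.float32)),k
E
python3 - <<'E'
from h import *
im=cv2.imread("pics/top0.png")[:,:,::-1];c=arm.get_calibration("top")
dark=lambda a:a.max(2)<75
print("stone",blob(im,c,(130,250,195,305),dark,.008)[0])
print("stick",blob(im,c,(470,260,505,310),dark,.010)[0])
print("tin",blob(im,c,(460,185,510,230),lambda a:a[...,2]>a[...,0]+30,.024)[0])
print("carton px",im[205:228:4,150:176:4].tolist()[2])
cv2.imwrite("pics/crop1.png",cv2.resize(im[170:295,195:455,::-1],None,fx=3,fy=3,interpolation=2))
cv2.imwrite("pics/crop2.png",np.hstack([cv2.resize(im[190:240,130:190,::-1],None,fx=6,fy=6,interpolation=2),cv2.resize(im[260:310,460:520,::-1],None,fx=6,fy=6,interpolation=2)]))
E
```

```text
stone ((429.40081787109375, 335.5384216308594), (62.639183044433594, 97.4979476928711), 43.569480895996094)
stick ((405.04620361328125, -363.9630126953125), (19.799474716186523, 71.0205078125), 76.66291809082031)
tin ((579.2921752929688, -366.2900695800781), (63.387516021728516, 65.65841674804688), 86.92123413085938)
carton px [[169, 189, 181], [226, 231, 227], [227, 227, 223], [249, 249, 248], [251, 251, 250], [250, 251, 249], [162, 139, 110]]
```

View pics/crop1.png

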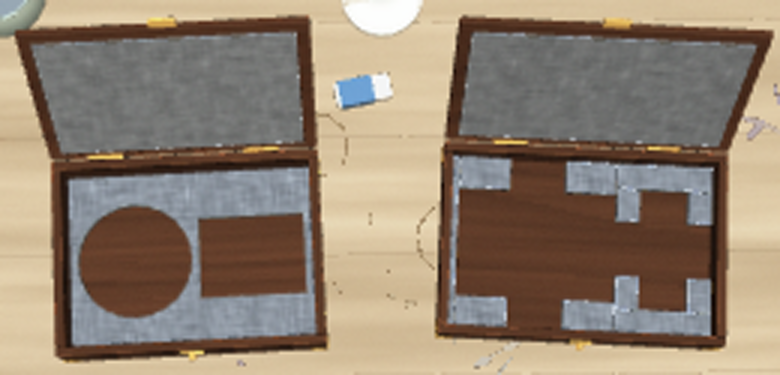

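View pics/crop2.png

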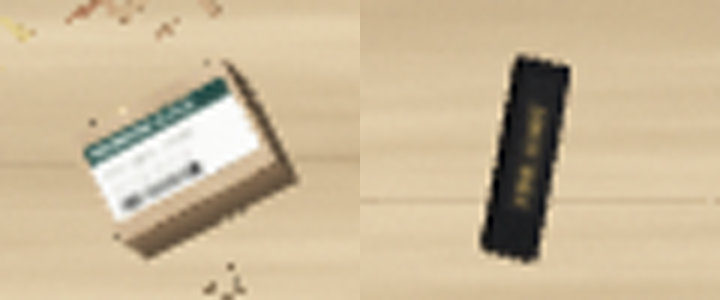

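```bash
cat >>h.py <<'E'
def R(yaw):
    c,s=np.cos(np.radians(yaw)),np.sin(np.radians(yaw))
    return np.array([[-s,c,0],[c,s,0],[0,0,-1.]])
def wrist(name):
    c=arm.get_calibration("wrist");im=arm.snapshot("wrist")
    cv2.imwrite(f"pics/{name}.png",im[:,:,::-1]);np.save(f"pics/{name}.npy",c,allow_pickle=True);return im,c
def load(name):
    return cv2.imread(f"pics/{name}.png")[:,:,::-1],np.load(f"pics/{name}.npy",allow_pickle=True).item()
E
python3 - <<'E'
from h import *
c=arm.get_calibration("top")
uv=[[161,217]];p=plane(c,uv,.03)[0];print(p)
B=plane(c,[[195+190/3,170+255/3]],.012)[0];I=plane(c,[[195+583/3,170+245/3]],.012)[0];print(B,I)
for n,p in (("w_carton",p),("w_binder",B),("w_ink",I)):
    arm.move_to([p[0]-.02,p[1],.27],R(90)); wrist(n); print(arm.current_t())
ims=[cv2.resize(load(n)[0],(400,300)) for n in ("w_carton","w_binder","w_ink")]
cv2.imwrite("pics/m1.png",np.vstack([np.hstack(ims[:2]),np.hstack([ims[2],ims[2]*0])])[:,:,::-1])
E
```

```text
[0.55699313 0.33804337 0.03      ]
[0.47530906 0.12946016 0.012     ] [ 0.48053091 -0.15490451  0.012     ]
1.6833
2.6333
3.7833
```

View pics/m1.png

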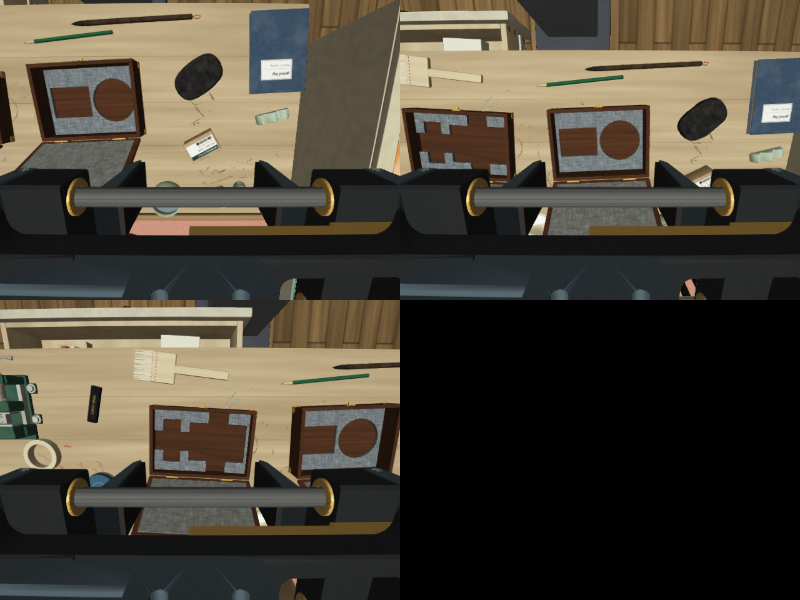

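```bash
python3 - <<'E'
from h import *
def cr(n,x0,y0,w,h,s): return cv2.resize(load(n)[0][y0:y0+h,x0:x0+w],None,fx=s,fy=s,interpolation=cv2.INTER_CUBIC)
a=cr("w_carton",280,195,100,75,4);b=cr("w_binder",220,155,200,150,2);c=cr("w_ink",230,155,200,150,2)
cv2.imwrite("pics/m2.png",np.vstack([np.hstack([a,a*0]),np.hstack([b,c])])[:,:,::-1])
E
```

```text
(no output)
```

View pics/m2.png

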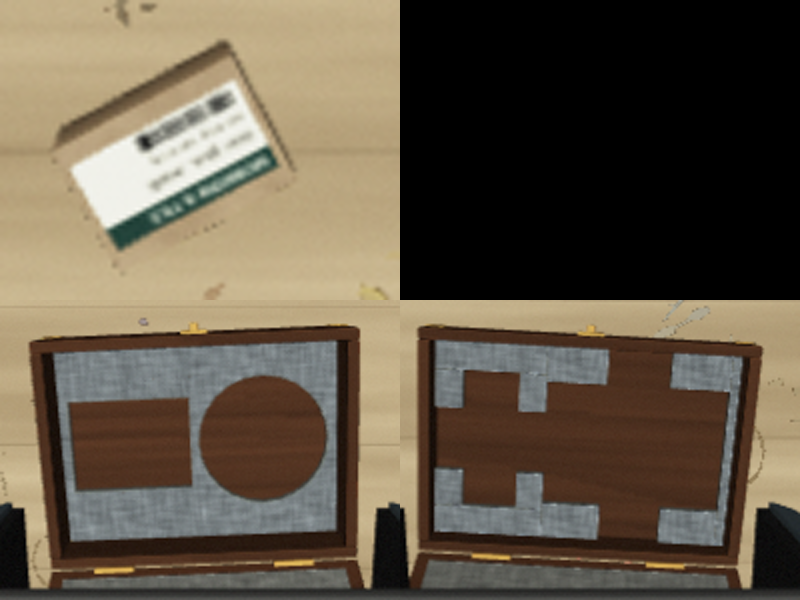

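```bash
cat >>h.py <<'E'
def fit(L,W):
    """rigid 2D fit world = R L + t -> yaw deg, t, residual"""
    L=np.array(L,float);W=np.array(W)[:,:2];a,b=L-L.mean(0),W-W.mean(0)
    th=np.arctan2((a[:,0]*b[:,1]-a[:,1]*b[:,0]).sum(),(a*b).sum());c,s=np.cos(th),np.sin(th);M=np.array([[c,-s],[s,c]])
    t=W.mean(0)-M@L.mean(0);return np.degrees(th),t,np.abs(L@M.T+t-W).max()
E
python3 - <<'E'
from h import *
_,c=load("w_carton");t=arm.get_calibration("top")
q=plane(c,[[280+u/4,195+v/4] for u,v in((55,148),(232,52),(292,172),(120,265))],.036)
# local: x 22 / y 31 : first corner right edge in world?
print("carton corners",q.round(4).tolist(),q.mean(0))
l=plane(c,[[280+u/4,195+v/4] for u,v in((70,168),(235,80),(277,162),(118,250))],.036)
print("label",l.mean(0),np.degrees(np.arctan2(*(l[0]-l[1]+l[3]-l[2])[[1,0]])))
l=plane(t,[[130+u/6,190+v/6] for u,v in((83,152),(228,75),(262,130),(122,218))],.036)
print("label top",l.mean(0),np.degrees(np.arctan2(*(l[0]-l[1]+l[3]-l[2])[[1,0]])))
_,c=load("w_binder")
px=lambda L,x0:[[x0+(u%400)/2,155+(v-300)/2] for u,v in L]
L=np.array([[-29,-81.5],[-29,-5.5],[29,-5.5],[29,-81.5],[0,41]])/1000
print("binder",fit(L,plane(c,px(((68,402),(188,397),(191,486),(76,491),(263,438)),220),.012)))
print(" top",fit(L,plane(t,[[195+u/3,170+v/3] for u,v in((306,294),(202,298),(198,219),(303,213),(135,262))],.012)))
_,c=load("w_ink")
L=np.array([[-39.5,89.5],[39.5,89.5],[-44,-77.5],[-44,-42.5],[44,-77.5],[44,-42.5],[-39.5,12],[-39.5,52],[39.5,12],[39.5,52],[-39.5,-25.5],[39.5,-25.5]])/1000
print("ink",fit(L,plane(c,px(((728,392),(718,512),(463,372),(519,374),(463,502),(515,505),(608,384),(671,388),(598,508),(658,511),(547,383),(542,505)),230),.012)))
# objects seen by wrist
dark=lambda a:a.max(2)<70
im,c=load("w_binder");print("stone",blob(im,c,(540,140,640,240),dark,.008)[0])
im,c=load("w_ink");print("stick",blob(im,c,(130,120,175,210),dark,.010)[0])
# lid angles: top free edge mid in top view
for n,e,hz in(("binder",(162,25),45),("ink",(615,25),31)):
    print(n,"lid edge z100",plane(t,[[195+e[0]/3,170+e[1]/3]],.1)[0],"z.18",plane(t,[[195+e[0]/3,170+e[1]/3]],.18)[0])
E
```

```text
carton corners [[0.5566, 0.3074, 0.036], [0.5275, 0.3603, 0.036], [0.564, 0.379, 0.036], [0.5934, 0.3267, 0.036]] [0.56037271 0.34334385 0.036     ]
label [0.56203735 0.34340358 0.036     ] -60.789160186942226
label top [0.5624454  0.34098436 0.036     ] 120.94042707817309
binder (np.float64(2.567367953232234), array([0.47397701, 0.12994256]), np.float64(0.0008960566902278255))
 top (np.float64(2.5017047764189972), array([0.47242826, 0.12799121]), np.float64(0.0006850926254962086))
ink (np.float64(-3.229844829372959), array([ 0.48125478, -0.15110018]), np.float64(0.002357626268527535))Traceback (most recent call last):
  File "<stdin>", line 20, in <module>
  File "h.py", line 14, in blob
    k=max(cv2.findContours(m,0,1)[0],key=cv2.contourArea)[:,0]+[x0,y0]
      ~~~^^^^^^^^^^^^^^^^^^^^^^^^^^^^^^^^^^^^^^^^^^^^^^^^
ValueError: max() iterable argument is empty
```

```bash
cat >>h.py <<'E'
CASE={"binder":(np.array([.4733,.129]),2.5),"ink":(np.array([.481,-.152]),-3.2)}
def at(case,x,y):
    t,a=CASE[case];c,s=np.cos(np.radians(a)),np.sin(np.radians(a));return t+[c*x-s*y,s*x+c*y]
def pickplace(p,yaw,h,opn,case,q,pyaw,rel):
    p=np.array(p);arm.grip(opn)
    arm.move_to([*p,.16],R(yaw));arm.move_l([*p,h],feed=.2);arm.grip(0)
    print("width",arm.current_width(),"f",arm.current_grasp_force())
    arm.move_l([*p,.25],feed=.3)
    d=at(case,*q);Y=CASE[case][1]+pyaw
    arm.move_to([*d,.25],R(Y));arm.move_l([*d,.05+h],feed=.3);arm.move_l([*d,h+.006],feed=.05)
    print("F",arm.current_force().round(1) if hasattr(arm.current_force(),'round') else arm.current_force(),"w",arm.current_width())
    arm.grip(rel);arm.move_l([*d,.25],feed=.3);print("t",arm.current_t())
E
python3 - <<'E'
from h import *
pickplace([.561,.342],29,.014,.088,"binder",(0,-.0435),0,.062)
wrist("a1")
pickplace([.4294,.3355],43.6,.004,.088,"ink",(0,.032),0,.080)
wrist("a2")
im=arm.snapshot("top");cv2.imwrite("pics/top1.png",im[:,:,::-1])
cv2.imwrite("pics/m3.png",np.vstack([np.hstack([cv2.resize(load(n)[0],(400,300)) for n in("a1","a2")]),cv2.resize(im[165:300,195:555],(800,300))])[:,:,::-1])
E
```

```text
width 0.04393763858074722 f 30.0003182888031
F [-0.2 -0.5 -0.4] w 0.0435656663892255
t 12.7583
width 0.06085304827964194 f 29.858772911829874
F [ 0.6 -0.2 -4.1] w 0.06100573631790514
t 21.8333
```

View pics/m3.png

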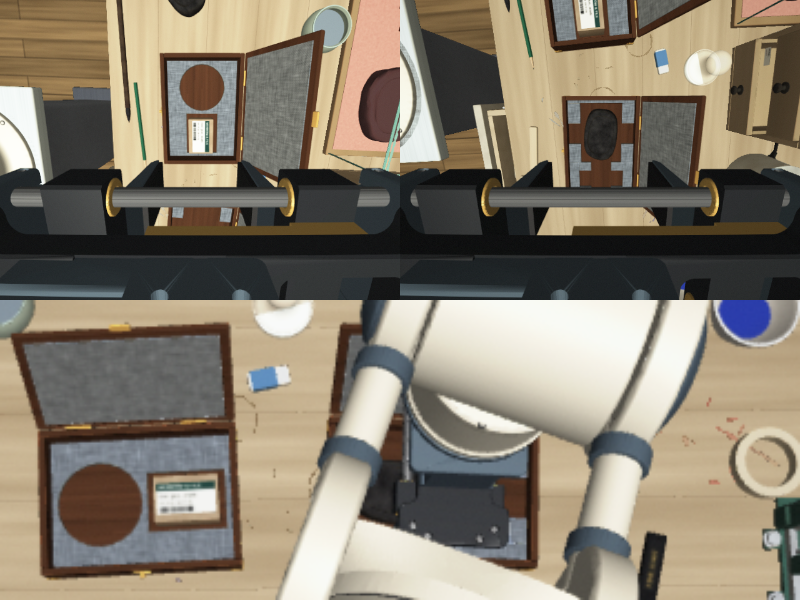

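```bash
python3 - <<'E'
from h import *
pickplace([.580,-.366],2.5,.0105,.088,"binder",(0,.041),0,.082)
pickplace([.405,-.364],76.7,.003,.05,"ink",(0,-.060),90,.034)
wrist("a3")
arm.grip(0);arm.move_to([.40,.42,.30],R(90));print(arm.current_t())
im=arm.snapshot("top");cv2.imwrite("pics/top2.png",im[:,:,::-1])
sc=arm.snapshot("scene");cv2.imwrite("pics/sc2.png",sc[:,:,::-1])
cv2.imwrite("pics/m4.png",np.vstack([np.hstack([cv2.resize(load("a3")[0],(400,300)),cv2.resize(sc,(400,300))]),cv2.resize(im[165:300,195:475],(800,300))])[:,:,::-1])
E
```

```text
width 0.06668307766772329 f 30.002337992191315
F [ 0.8 -0.3 -0.7] w 0.06626612409352833
t 30.85
width 0.018522803986534192 f 30.00119537115097
F [ 0.4 -0.   0.8] w 0.018742564879253524
t 40.0667
43.0417
```

View pics/m4.png

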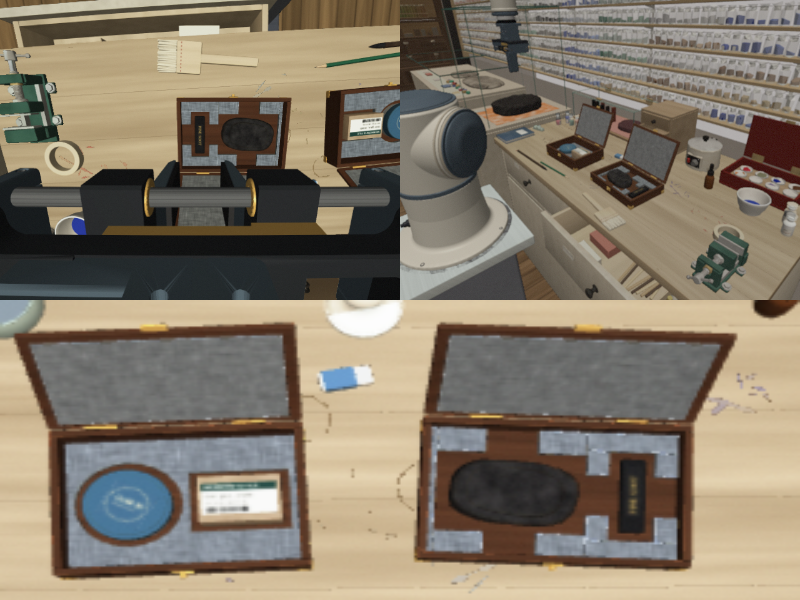

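```bash
python3 - <<'E'
from h import *
t=arm.get_calibration("top");im=cv2.imread("pics/top2.png")[:,:,::-1]
from scipy.optimize import brentq
def loc(case,P):
    T,a=CASE[case];c,s=np.cos(np.radians(a)),np.sin(np.radians(a));d=P[:2]-T;return np.array([c*d[0]+s*d[1],-s*d[0]+c*d[1]])
for n,e,hz in(("binder",(162,22),.045),("ink",(615,22),.031)):
    uv=[[195+e[0]/3,170+e[1]/3]]
    f=lambda a:loc(n,plane(t,uv,hz+.139*np.sin(a))[0])[0]-(.0695-.139*np.cos(a))
    print(n,[(round(a,2),round(f(a),4)) for a in np.arange(1.5,2.2,.1)])
print("cabinet",plane(t,[[345,148],[345,148],[322,180],[425,150]],.0),plane(t,[[345,148]],.1))
for n,case,roi,f,z in (("stone","ink",(345,222,400,275),lambda a:a.max(2)<62,.013),("stick","ink",(405,230,425,275),lambda a:a.max(2)<50,.015),("tin","binder",(215,225,262,275),lambda a:a[...,2]>a[...,0]+30,.029)):
    r,_=blob(im,t,roi,f,z);print(n,loc(case,np.array(r[0])/1000),r[1],r[2])
E
```

```text
binder [(np.float64(1.5), np.float64(0.0667)), (np.float64(1.6), np.float64(0.0527)), (np.float64(1.7), np.float64(0.0392)), (np.float64(1.8), np.float64(0.0263)), (np.float64(1.9), np.float64(0.014)), (np.float64(2.0), np.float64(0.0026)), (np.float64(2.1), np.float64(-0.0078)), (np.float64(2.2), np.float64(-0.0172))]
ink [(np.float64(1.5), np.float64(0.0612)), (np.float64(1.6), np.float64(0.0473)), (np.float64(1.7), np.float64(0.0337)), (np.float64(1.8), np.float64(0.0208)), (np.float64(1.9), np.float64(0.0086)), (np.float64(2.0), np.float64(-0.0028)), (np.float64(2.1), np.float64(-0.0132)), (np.float64(2.2), np.float64(-0.0226))]
cabinet [[ 0.72005228 -0.06346524  0.        ]
 [ 0.72005228 -0.06346524  0.        ]
 [ 0.64566519 -0.01063807  0.        ]
 [ 0.71421773 -0.24441775  0.        ]] [[ 0.68550763 -0.05660169  0.1       ]]
stone [-0.00110004  0.02962177] (98.1699447631836, 63.29947280883789) 82.38661193847656
stick [-0.0007423  -0.05928365] (19.471813201904297, 70.66804504394531) 87.75562286376953
tin [-0.00254238  0.04029179] (64.89999389648438, 64.05451202392578) 0.506580114364624
```

```bash
cat >>h.py <<'E'
def shut(case,hz,y,r=.115):
    Q=R(90+CASE[case][1])
    def pt(a): return np.array([*at(case,.0695-r*np.cos(a)+.006*np.sin(a)+.016,y),hz+r*np.sin(a)+.006*np.cos(a)])
    s=np.array([*at(case,.159,y),pt(2.0)[2]-.005])
    arm.move_to([*s[:2],.30],Q);arm.move_l(s,feed=.2)
    for a in np.r_[np.linspace(1.9,.1,13),.0]:
        arm.move_l(pt(a),feed=.08)
        f=np.array(arm.current_force())
        if abs(f).max()>12: print("a",a,f.round(1));break
    print("F",np.array(arm.current_force()).round(1),arm.current_t())
    p=np.array(arm.current_ee_pos());arm.move_l([p[0],p[1],.30],feed=.25)
E
python3 - <<'E'
from h import *
shut("binder",.045,.02)
wrist("a5")
im=arm.snapshot("scene");cv2.imwrite("pics/m5.png",np.hstack([cv2.resize(load("a5")[0],(400,300)),cv2.resize(im,(400,300))])[:,:,::-1])
E
```

```text
F [-0.4  0.3 -0.6] 50.6417
```

View pics/m5.png

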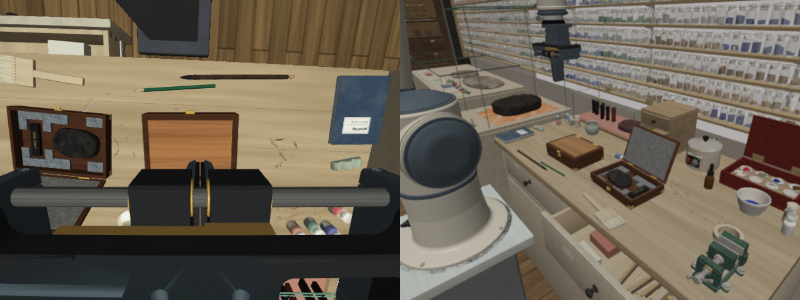

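```bash
cat >>h.py <<'E'
def press(case,hz,y):
    q=at(case,-.045,y);Q=R(90+CASE[case][1])
    arm.move_to([*q,hz+.04],Q)
    for z in np.arange(.008,-.0041,-.001):
        arm.move_l([*q,hz+.006+z],feed=.02);f=np.array(arm.current_force())
        if f[2]>4: break
    print(case,"z",z,f.round(1),arm.current_ee_pos());arm.move_l([*q,.25],feed=.25)
E
python3 - <<'E'
from h import *
press("binder",.045,0)
shut("ink",.031,-.03)
press("ink",.031,0)
arm.move_to([.40,.42,.30],R(90));print(arm.current_t())
im=arm.snapshot("scene");t=arm.snapshot("top")
cv2.imwrite("pics/m6.png",np.hstack([cv2.resize(im[120:280,140:360],(400,300)),cv2.resize(t[165:300,195:475],(400,300))])[:,:,::-1])
E
```

```text
binder z 0.0 [-0.9 -0.3  6.3] [0.42846395 0.12706792 0.05116221]
F [0.2 0.5 0.9] 64.85
ink z 0.0 [-1.6  1.2  7.2] [ 0.43616688 -0.14954871  0.03717227]
73.4833
```

View pics/m6.png

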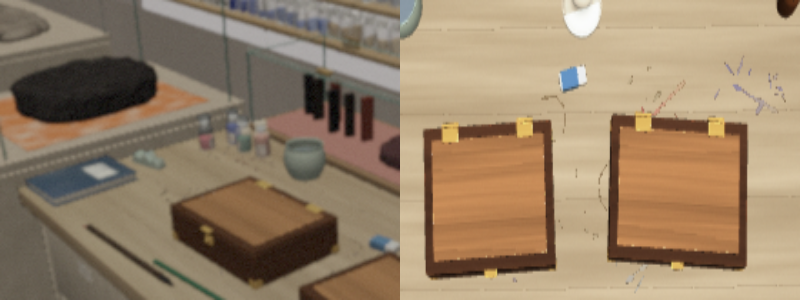

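Both lids are flush: in each case the downward press met firm contact at the lid's shut height.

```bash
python3 -c "
from rig import arm
print(arm.sign_off())"
```

```text
the job is handed in; nothing more can be done
None
```

The job is handed in at about 73 s: all four things were seen lying in their cut-outs, and both lids were shut and pressed down until they met firm contact; no verdict was returned.

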